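Pin the coffee cart's turntable for moving

ROBOT

A 7-joint arm with a two-finger parallel gripper is mounted at the origin on the work surface. World frame = base frame: x ahead of the robot, y to its left, z up, the work surface at z = 0. Lengths are in m, angles in rad, forces in N, time in s.
With the tool pointing down it reaches from about 0.35 to 0.9 m from the base axis. Payload 8.1 kg.
Tool frame: the origin (TCP) lies midway between the tips of the shut fingers; the grasp point (between the pads) lies 19 mm behind it; z points along the fingers, y is the line along which they close (so a half turn about z gives the same grasp; the last joint's range is limited). The gripper opens to 92 mm and grips with 3 to 60 N. Pads are 19 mm wide; open, the fingers measure 130 mm over their backs; the gripper's body (75 mm by 190 mm) begins 47 mm behind the grasp point.
Start: joints at [1.024, 0.434, 0.025, 1.573, -0.012, 1.134, -0.075], TCP at [0.268, -0.564, 0.227] pointing down, gripper open.
Joint ranges: [-2.62, 2.62], [-0.44, 2.09], [-1.27, 1.32], [0.08, 2.57], [-1.32, 4.46], [0.12, 2], [-2.74, 2.74]. Speed limits (rad/s): [2.22, 2.22, 3.01, 3.01, 3.14, 3.14, 3.14].

INTERFACE

Orientations are given as a rotation vector (axis times angle).
In Python, from cell import arm gives the robot as it stands.
- The arm moves only by the tool send_rows, never from a script. Its argument "increments" is a list of rows, each a list of 3 entries, a list of its own where there are three numbers: the finger opening in cm, from 0 to 9.18, then the shift along the tool's x, y, z in cm, then the turn, a rotation vector about the tool's x, y, z in rad. A call has 1 to 5 rows; each row shifts and turns the commanded pose from where the row before left it, along the tool's axes as they then stand; what a row does not reach is not made up. A row lasts 1/10 s, in which the tool goes at most 50 mm and 8.59 degrees, less where a joint would pass 70% of its speed; a pose out of reach is approached as far as the arm can. A call is refused whole if a number of a shift passes 5 or a number of a turn 0.15, either way. A call with a gripper value outside its range is refused whole. The fingers move at their own pace and stop on an object; "force" is the grip in N (left out, the last holds). Time passes only in rows, so rows that do not move let the fingers close. It gives the time, the measured TCP pose, the force, the opening and the grip force at its end, in the units of the state.
- arm.observe(): the state, without advancing time (a new reading comes with each control period).
- arm.get_image(name): name is "scene" or "top" or "wrist"; returns the picture (384x512x3 uint8, red, green, blue); there is no depth.
- arm.camera_params(name): a dict with "camera_matrix" (3x3 intrinsics, pixels), "R" (3x3) and "t" (3): a world point X has camera coordinates R X + t. Camera axes: x right, y down, z forward; pixel columns grow to the right and rows downward; lengths in m; the calibration is good to about 2 mm. A picture is of the moment at which its call begins: read the wrist's pose just before it. camera_params takes no time and is no camera call; for the wrist camera it gives the pose at the moment of the call.
- arm.sign_off(): hands the job in; it is judged then, once.
The state is a dict: "clock": time; "joints": joint angles; "dq": joint speeds; "joint_efforts": joint torques, N m; "position": TCP position; "ee_rot": TCP orientation; "force": force on the tool from outside, world axes, zero at the start; "ft_torque": the same for the moment, N m; "width": opening from 0.0 (shut) to 1.0 (fully open); "gripper_force": force on a finger pad.
Only numpy, scipy, OpenCV 4.12 (cv2) and the standard library are available. Lean on these libraries where they do the work, as an engineer would, in place of code of your own. Each camera call takes 0.05 s, during which the arm holds its last target. There are 200 camera calls.

TASK

The coffee cart is about to be wheeled across the loft, so lock its turntable: take the red-handled lock pin out of its keeper block, put it down through the brass-bushed hole in the steel disc, and turn the disc, feeling with the pin, until it drops into one of the locking sockets hidden underneath. Seat the pin fully home with its collar down on the disc and let go, keeping the three glass jars standing in their places on the disc and leaving the moka pot, the sugar bowl and the tamper where they are.

Things in the scene. Friction and masses are not known exactly. Their poses are not given: they have to be found in the camera images.
- pin: loose lock pin 110 mm long, about 0.16 kg: steel shank 12 mm thick, 44 mm long, its last 5 mm tapered to a 7 mm flat tip; steel collar 34 mm across, 6 mm thick; red round handle 28 mm thick, 60 mm long. Origin at the centre of the tip; z from tip to handle (collar underside at 44 mm, handle from 50 to 110 mm). Starts upright in the keeper, collar on the block's top
- grip (a point): point on the pin's axis at mid handle, 84 mm from the tip; a good place to grip
- keeper: fixed dark steel block, 56 by 56 mm and 52 mm high, on a 90 by 56 mm foot plate, with a 14.5 mm upright hole 48 mm deep in its middle where the pin is parked. Origin at the centre of its underside, z up
- disc: brushed steel turntable disc, 320 mm in diameter, 10 mm thick, its top 61 mm above the cart. Origin on the spindle axis at its underside, z up, x towards the brass-bushed hole. It turns either way without stops; 2 to 3 N at the hole keeps it turning, and it stays where it is left. Three loose jars stand on it
- spindle (a point): centre of the disc's top, under the 8 mm high cap. The disc rides 3 mm above a fixed round dark stand, 308 mm across. In the stand's flat top, hidden by the disc, are six equal upright locking sockets, 14 mm wide and 36 mm deep, every 60 degrees, on the same 130 mm radius as the disc's hole. Their angle is unmarked, not measured, and differs each time. Pin and stand are lightly oiled steel
- hole (a point): centre of the mouth of the disc's 13.5 mm through hole, level with the disc's top, in a brass bush 26 mm across, 130 mm from the spindle axis; axes as the disc's. At the start no socket is under it: the pin then stops on the stand with its tip 13 mm below the disc's top. Over a socket it goes down until its collar meets the disc, tip 44 mm below the disc's top
- jar_beans: corked glass jar with dark coffee beans, 80 mm in diameter, 130 mm tall, 0.3 to 0.6 kg, loose on the disc, axis about 72 mm from the spindle. The jars stand about 60, 180 and 300 degrees round from the hole, so the hole lies in the gap between two of them, at least 60 mm from the glass. Origin at the centre of its underside
- jar_sugar: corked glass jar with brown sugar, same size and origin as jar_beans
- jar_cocoa: corked glass jar with cocoa, same size and origin as jar_beans
- moka_pot: loose matte black eight-sided moka pot, 100 mm across, 194 mm tall, wooden handle reaching 97 mm out along its own x; bystander. Origin at the centre of its underside
- sugar_bowl: loose white ceramic sugar bowl with lid, 110 mm in diameter, 110 mm tall, 150 mm over its two small ears; bystander. Origin at the centre of its underside
- tamper: loose aluminium tamper, 90 mm long, 58 mm at its base, lying on its side on the cart along its own x; bystander. Origin on the cart under its middle

How it is judged:
On the way, in this order (a step that is already met when the one before it is completed fails the run):
1. the pin is drawn clear of its keeper block (height (world z) of pin above 0.055 m and distance between pin and keeper above 0.055 m), for 0.1 s.
2. the pin's tip stands in the disc's hole (horizontal distance between pin and hole below 0.005 m and z of pin in the frame of hole below -0.005 m), for 0.1 s.
At the end, for the whole second after the job is handed in: The pin is upright (0.06 rad) through the disc's hole (tip within 5 mm of its axis), down in a socket with its collar within 2.5 mm of the disc; pin and disc still; the jars upright (0.1 rad) on the disc within 95 mm of the spindle; moka pot, sugar bowl and tamper within 20 mm of their starts (horizontal distance between pin and hole below 0.005 m and z of pin in the frame of hole below -0.0415 m and angle between pin's own z axis and vertical below 0.06 rad and linear speed of pin below 0.02 m/s and angular speed of disc below 0.05 rad/s and angle between each of jar_beans, jar_sugar, jar_cocoa's own z axis and vertical below 0.1 rad and horizontal distance between each of jar_beans, jar_sugar, jar_cocoa and disc below 0.095 m and height (world z) of each of jar_beans, jar_sugar, jar_cocoa above 0.055 m and distance of each of moka_pot, sugar_bowl, tamper from where it was at the start of the episode below 0.02 m); the robot touches nothing.
It fails at once if a jar on the disc is tipped by more than 0.2 rad (angle between any of jar_beans, jar_sugar, jar_cocoa's own z axis and vertical above 0.2 rad).
It fails at once if a jar slides out of its place, its axis more than 95 mm or less than 48 mm from the spindle (horizontal distance between any of jar_beans, jar_sugar, jar_cocoa and disc above 0.095 m or horizontal distance between any of jar_beans, jar_sugar, jar_cocoa and disc below 0.048 m).
It fails at once if the moka pot, the sugar bowl or the tamper is moved by more than 20 mm (distance of any of moka_pot, sugar_bowl, tamper from where it was at the start of the episode above 0.02 m).
It fails at once if a jar is pushed round on the disc, its axis coming within 100 mm of another jar's axis or within 95 mm of the hole (horizontal distance between jar_beans and jar_sugar below 0.1 m or horizontal distance between any of jar_beans, jar_sugar and jar_cocoa below 0.1 m or horizontal distance between any of jar_beans, jar_sugar, jar_cocoa and hole below 0.095 m).
It also fails if it takes over 51 s, if anything falls off the work surface, if the arm or the gripper's body presses on something with over 40 N, if the wrist force passes 120 N, or if a joint passes its speed limit or range.

## Working session

There is one attempt and no reset: what is moved stays moved. The work goes in short steps, Python scripts to look and compute and a tool call to move; the robot and the scene stay as the last step left them, time stands still between calls to the robot, and variables do not carry over. Pictures are saved under pics/ and viewed, at most 10 in all, crops included, and the job is handed in when it is done.

Besides the shell and the picture viewer there is one more tool, called after ">>>" as name(argument=value, ...) on one line, values as JSON. send_rows: Moves the arm, as the interface text tells. Its arguments: {"type":"object","properties":{"increments":{"type":"array"},"force":{"type":"number"}},"required":["increments"]}

```bash
mkdir -p pics; python3 - <<'E'
from cell import arm
import cv2,numpy as np
print(arm.observe())
for n in ("scene","top"):
    cv2.imwrite(f"pics/{n}0.png",arm.get_image(n)[:,:,::-1]); p=arm.camera_params(n); print(n,{k:np.round(v,4).tolist() for k,v in p.items()})
E
```

```text
{'clock': 0.0, 'joints': array([ 1.02435518,  0.43521313,  0.02495211,  1.5740702 , -0.01158644,
        1.13400044, -0.07509392]), 'dq': array([-3.51512535e-04, -2.52643096e-03,  8.48785180e-04,  1.13661942e-03,
        9.41532793e-04,  3.65168303e-04,  2.69465978e-05]), 'joint_efforts': array([ 1.49341460e-03, -6.67849231e+01,  9.85989086e-01, -3.14455712e+01,
       -6.03735773e-02,  4.27912152e-02,  1.92550501e-04]), 'position': array([ 0.2681241 , -0.56401339,  0.22596126]), 'ee_rot': array([-3.06312897e+00, -6.91092537e-01,  7.52502691e-04]), 'force': array([-0.0039904 , -0.38833323,  0.04551786]), 'ft_torque': array([ 0.0286881 ,  0.02010662, -0.01379159]), 'gripper_force': 0.0, 'width': 1.0035335590253285}
scene {'camera_matrix': [[381.8385, 0.0, 255.107], [0.0, 381.8385, 195.4321], [0.0, 0.0, 1.0]], 'R': [[0.4225, 0.9062, 0.0177], [0.605, -0.2674, -0.75], [-0.6749, 0.3276, -0.6612]], 't': [-0.2602, -0.2296, 1.3945]}
top {'camera_matrix': [[451.4324, 0.0, 256.9683], [0.0, 451.4324, 191.7866], [0.0, 0.0, 1.0]], 'R': [[-0.0169, -0.9997, -0.0165], [-0.9954, 0.0184, -0.094], [0.0943, 0.0148, -0.9954]], 't': [0.0566, 0.5421, 1.3238]}
```

```bash
sleep 1; ls pics
```

```text
scene0.png
top0.png
```

View pics/scene0.png

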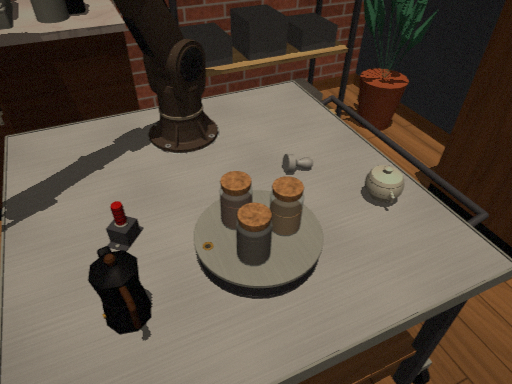

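View pics/top0.png

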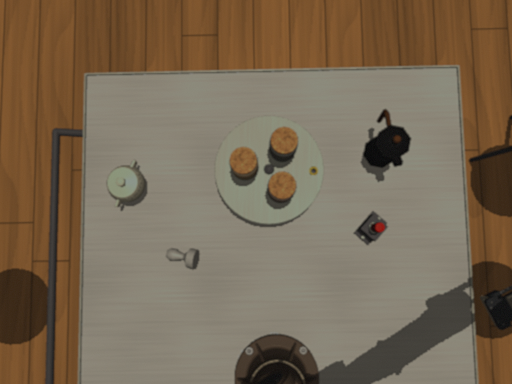

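The scene view shows the red pin at (118,213) in its keeper, with the moka pot in front of it and the bush at (208,245). The top view shows the pin at (380,228), the bush at (313,170), the spindle at (269,169) and the moka pot at (388,147).

```bash
cat > h.py <<'E'
import cv2,numpy as np
from scipy.optimize import least_squares
def ray(p,uv,z):
    K,R,t=[np.array(p[k]) for k in("camera_matrix","R","t")]
    d=R.T@np.linalg.inv(K)@[uv[0],uv[1],1]; c=-R.T@t
    return c+d*(z-c[2])/d[2]
def proj(p,X):
    K,R,t=[np.array(p[k]) for k in("camera_matrix","R","t")]
    q=K@(R@np.asarray(X)+t); return q[:2]/q[2]
def blobs(m,minA=4):
    n,l,s,c=cv2.connectedComponentsWithStats(m.astype(np.uint8)); return [(s[i,4],c[i].round(2).tolist(),s[i,:4].tolist()) for i in range(1,n) if s[i,4]>=minA]
def red(im):
    h=cv2.cvtColor(im,cv2.COLOR_RGB2HSV); return ((h[...,0]<8)|(h[...,0]>172))&(h[...,1]>170)&(h[...,2]>70)
def brass(im):
    h=cv2.cvtColor(im,cv2.COLOR_RGB2HSV); return (h[...,0]>12)&(h[...,0]<32)&(h[...,1]>110)&(h[...,2]>60)
E
python3 - <<'E'
from h import *
from cell import arm
for n,box in(("scene",(190,235,225,255)),("top",(300,160,325,182))):
    im=cv2.imread(f"pics/{n}0.png")[:,:,::-1].copy();p=arm.camera_params(n)
    print(n,"red",[b for b in blobs(red(im))])
    x0,y0,x1,y1=box
    bs=blobs(brass(im)[y0:y1,x0:x1]); print("brass",[(a,[c[0]+x0,c[1]+y0],ray(p,[c[0]+x0,c[1]+y0],.061).round(4)) for a,c,_ in bs])
    for a,c,_ in blobs(red(im)): print("red ray z.088/.118",ray(p,c,.088).round(4),ray(p,c,.118).round(4))
    # disc outline
    g=cv2.cvtColor(im,cv2.COLOR_RGB2GRAY); 
    if n=="top":
        h=cv2.cvtColor(im,cv2.COLOR_RGB2HSV)
        c0=np.array([269,170]);P=[]
        e=cv2.GaussianBlur(g,(3,3),0).astype(float)
        for a in np.arange(0,360,4):
            u=np.array([np.cos(np.radians(a)),np.sin(np.radians(a))]);r=np.arange(44,62,.5)
            q=c0+r[:,None]*u; v=cv2.remap(e.astype(np.float32),q[:,0].astype(np.float32)[None],q[:,1].astype(np.float32)[None],1)[0]
            P.append(q[np.argmax(np.abs(v[4:]-v[:-4]))+2])
        X=np.array([ray(p,q,.061)[:2] for q in P])
        f=least_squares(lambda s:np.hypot(*(X-s[:2]).T)-s[2],[.6,0,.16],loss="soft_l1",f_scale=.002); print("disc",f.x,np.median(abs(f.fun)))
        d=blobs((g<80)[155:185,260:285].copy()); print("cap",[(a,ray(p,[c[0]+260,c[1]+155],.069).round(4)) for a,c,_ in d])
E
```

```text
scene red [(np.int32(4), [134.5, 64.0], [133, 63, 4, 3]), (np.int32(79), [115.66, 205.89], [111, 202, 11, 9]), (np.int32(19), [117.0, 212.74], [113, 211, 8, 4]), (np.int32(14), [117.43, 216.36], [114, 215, 7, 3]), (np.int32(12), [119.5, 219.92], [117, 218, 6, 4]), (np.int32(11), [120.18, 223.36], [118, 222, 5, 3])]
brass [(np.int32(59), [207.54, 245.46], array([ 0.5998, -0.1189,  0.061 ]))]
red ray z.088/.118 [-0.4679 -0.0649  0.088 ] [-0.3933 -0.0747  0.118 ]
red ray z.088/.118 [ 0.4031 -0.2928  0.088 ] [ 0.4385 -0.2923  0.118 ]
red ray z.088/.118 [ 0.4298 -0.2941  0.088 ] [ 0.464  -0.2936  0.118 ]
red ray z.088/.118 [ 0.4433 -0.2954  0.088 ] [ 0.4769 -0.2948  0.118 ]
red ray z.088/.118 [ 0.4578 -0.293   0.088 ] [ 0.4908 -0.2926  0.118 ]
red ray z.088/.118 [ 0.4704 -0.2937  0.088 ] [ 0.5028 -0.2932  0.118 ]
top red [(np.int32(73), [379.15, 226.96], [375, 223, 10, 9])]
brass [(np.int32(42), [313.19, 170.33], array([ 0.5996, -0.1187,  0.061 ]))]
red ray z.088/.118 [ 0.4312 -0.2966  0.088 ] [ 0.4309 -0.2891  0.118 ]
disc [0.60472952 0.01218227 0.15675594] 0.0013548106514210678
cap [(np.int32(258), array([ 0.6232, -0.0062,  0.069 ]))]
```

```bash
cat >> h.py <<'E'
from scipy.spatial.transform import Rotation as Ro
def rows(p0,R0,p1,R1,n,w):
    "rows from pose 0 to pose 1 (R: Rotation); shifts in tool axes, cm"
    out=[];rv=(R0.inv()*R1).as_rotvec()/n;d=(np.array(p1)-p0)/n
    for i in range(n):
        R=R0*Ro.from_rotvec(rv*i)
        out.append([w,(R.inv().apply(d)*100).round(2).tolist(),rv.round(3).tolist()])
    return out
def down(yawy):
    "tool pointing down, tool y axis at world yaw angle yawy"
    y=np.array([np.cos(yawy),np.sin(yawy),0]);z=np.array([0,0,-1.]);x=np.cross(y,z)
    return Ro.from_matrix(np.array([x,y,z]).T)
E
python3 - <<'E'
from h import *
from cell import arm
s=arm.observe()
R=rows(s["position"],Ro.from_rotvec(s["ee_rot"]),[.434,-.291,.20],down(0),9,9)
print(*R,sep="\n")
E
```

```text
[9, [2.97, -1.95, 0.29], [-0.0, -0.0, -0.125]]
[9, [3.19, -1.56, 0.29], [-0.0, -0.0, -0.125]]
[9, [3.36, -1.15, 0.29], [-0.0, -0.0, -0.125]]
[9, [3.48, -0.72, 0.29], [-0.0, -0.0, -0.125]]
[9, [3.54, -0.28, 0.29], [-0.0, -0.0, -0.125]]
[9, [3.55, 0.16, 0.29], [-0.0, -0.0, -0.125]]
[9, [3.5, 0.6, 0.29], [-0.0, -0.0, -0.125]]
[9, [3.4, 1.03, 0.29], [-0.0, -0.0, -0.125]]
[9, [3.24, 1.45, 0.29], [-0.0, -0.0, -0.125]]
```

>>> send_rows(increments=[[9,[2.97,-1.95,0.29],[0,0,-0.125]],[9,[3.19,-1.56,0.29],[0,0,-0.125]],[9,[3.36,-1.15,0.29],[0,0,-0.125]],[9,[3.48,-0.72,0.29],[0,0,-0.125]],[9,[3.54,-0.28,0.29],[0,0,-0.125]]])

```text
clock: 0.6
position: [0.3611, -0.4114, 0.2119]
ee_rot: [-2.699, -1.607, 0.0]
force: [-0.4, -0.1, 0.0]
width: 0.981
gripper_force: 0.0
```

>>> send_rows(increments=[[9,[3.55,0.16,0.29],[0,0,-0.125]],[9,[3.5,0.6,0.29],[0,0,-0.125]],[9,[3.4,1.03,0.29],[0,0,-0.125]],[9,[3.24,1.45,0.29],[0,0,-0.125]],[9,[0,0,0],[0,0,0]]])

```text
clock: 1.1
position: [0.4372, -0.2862, 0.2003]
ee_rot: [-2.21, -2.231, -0.004]
force: [-0.5, 0.7, -0.1]
width: 0.979
gripper_force: 0.0
```

```bash
python3 - <<'E'
from h import *
from cell import arm
s=arm.observe();p=arm.camera_params("wrist");im=arm.get_image("wrist");cv2.imwrite("pics/w1.png",im[:,:,::-1])
print(s["clock"],s["position"],Ro.from_rotvec(s["ee_rot"]).as_matrix().round(3).tolist(),s["force"])
print({k:np.round(v,3).tolist() for k,v in p.items()})
for b in blobs(red(im),100): print(b,ray(p,b[1],.118).round(4))
for z in(.118,.058,.052): print(z,proj(p,[.434,-.291,z]))
E
```

```text
1.1 [ 0.43722395 -0.28618287  0.20030397] [[-0.009, 1.0, 0.001], [1.0, 0.009, 0.003], [0.003, 0.001, -1.0]] [-0.47227243  0.69899804 -0.05917514]
{'camera_matrix': [[307.94, 0.0, 256.094], [0.0, 307.94, 183.663], [0.0, 0.0, 1.0]], 'R': [[1.0, 0.009, 0.001], [0.008, -0.961, 0.277], [0.003, -0.277, -0.961]], 't': [-0.436, -0.307, 0.285]}
(np.int32(1002), [249.55, 188.55], [234, 166, 32, 43]) [ 0.4334 -0.2856  0.118 ]
0.118 [250.20197511 194.82074565]
0.058 [251.25885268 176.31751587]
0.052 [251.34342812 174.83681578]
```

View pics/w1.png

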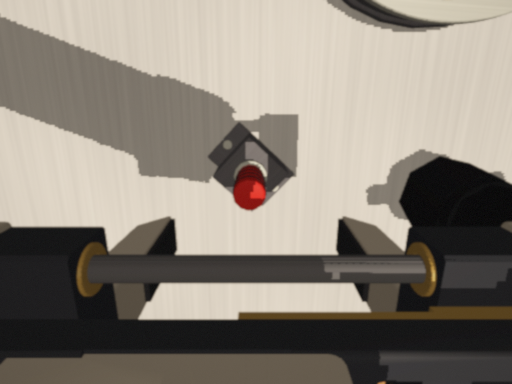

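The wrist view shows the red handle top at about (250,194), which matches pin position (0.434, -0.291). The moka pot is well to the right, clear of the gripper.

>>> send_rows(increments=[[9,[-0.48,-0.32,3.0],[0,0,0]],[9,[0,0,4.0],[0,0,-0.009]],[9,[0,0,3.7],[0,0,0]],[9,[0,0,2.0],[0,0,0]],[9,[0,0,0],[0,0,0]]])

```text
clock: 1.65
position: [0.4287, -0.2964, 0.0709]
ee_rot: [-2.213, -2.223, 0.003]
force: [-0.5, -0.6, -0.6]
width: 0.982
gripper_force: 0.0
```

>>> send_rows(increments=[[2,[0,0,0],[0,0,0]],[2,[0,0,0],[0,0,0]],[2,[0,0,0],[0,0,0]],[2,[0,0,0],[0,0,0]],[2,[0,0,0],[0,0,0]]], force=30)

```text
clock: 2.15
position: [0.4317, -0.2965, 0.0742]
ee_rot: [2.213, 2.228, 0.0]
force: [-0.2, 0.6, -0.1]
width: 0.594
gripper_force: 0.0
```

>>> send_rows(increments=[[4.5,[0.5,0.2,0.1],[0,0,0]],[4.5,[0,0,0],[0,0,0]]])

```text
clock: 2.35
position: [0.4338, -0.2903, 0.0726]
ee_rot: [-2.213, -2.23, -0.001]
force: [-0.9, 0.6, 0.1]
width: 0.496
gripper_force: 0.0
```

```bash
python3 - <<'E'
from h import *
from cell import arm
for i in range(3):
    p=arm.camera_params("wrist");im=arm.get_image("wrist");s=arm.observe();print(s["position"],s["width"])
cv2.imwrite("pics/w2.png",im[:,:,::-1])
p=arm.camera_params("wrist")
for b in blobs(red(im),50): print(b,ray(p,b[1],.118).round(4))
print(proj(p,[.434,-.291,.118]),proj(p,s["position"]*[1,1,0]+[0,0,.118]))
E
```

```text
[ 0.43362451 -0.29065959  0.07260845] 0.4969555422027854
[ 0.43354536 -0.29091758  0.07262426] 0.49205465232859463
[ 0.43345583 -0.29108731  0.07260395] 0.4946922085449268
(np.int32(123), [252.55, 208.76], [233, 205, 39, 12]) [ 0.4334 -0.2596  0.118 ]
(np.int32(601), [252.49, 221.73], [228, 210, 50, 29]) [ 0.4334 -0.2651  0.118 ]
(np.int32(437), [252.04, 236.65], [225, 229, 55, 22]) [ 0.4333 -0.2716  0.118 ]
(np.int32(551), [250.87, 248.36], [226, 240, 51, 15]) [ 0.4328 -0.2769  0.118 ]
(np.int32(959), [250.82, 291.7], [223, 283, 58, 22]) [ 0.4328 -0.2975  0.118 ]
[253.59814704 278.50280444] [252.3085882  278.67528596]
```

View pics/w2.png

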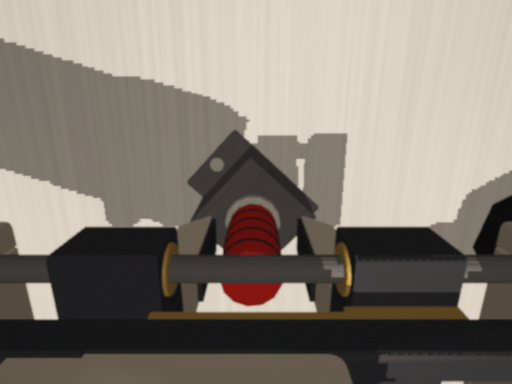

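The handle stands centred between the fingers, with its top face around (252,278), where the estimate put it.

>>> send_rows(increments=[[1,[0,0,0],[0,0,0]],[1,[0,0,0],[0,0,0]],[1,[0,0,0],[0,0,0]],[1,[0,0,0],[0,0,0]],[1,[0,0,0],[0,0,0]]], force=30)

```text
clock: 3.0
position: [0.4329, -0.2914, 0.0726]
ee_rot: [-2.214, -2.228, 0.001]
force: [-2.3, -0.2, 2.2]
width: 0.297
gripper_force: 30.0
```

>>> send_rows(increments=[[1,[0,0,-0.5],[0,0,0]],[1,[0,0,-1.5],[0,0,0]],[1,[0,0,-2.5],[0,0,0]],[1,[0,0,-3.0],[0,0,0]],[1,[0,0,-3.5],[0,0,0]]])

```text
clock: 3.5
position: [0.4331, -0.2908, 0.1834]
ee_rot: [-2.212, -2.229, -0.0]
force: [0.4, -0.2, -1.9]
width: 0.298
gripper_force: 30.0
```

```bash
python3 - <<'E'
from h import *
from cell import arm
for n,box in(("scene",(190,235,225,255)),("top",(300,160,325,182))):
    im=arm.get_image(n);p=arm.camera_params(n);x0,y0,x1,y1=box
    print(n,[(a,ray(p,[c[0]+x0,c[1]+y0],.061).round(4)) for a,c,_ in blobs(brass(im)[y0:y1,x0:x1])])
    cv2.imwrite(f"pics/{n}2.png",im[:,:,::-1])
for i in range(2): p=arm.camera_params("wrist");im=arm.get_image("wrist")
cv2.imwrite("pics/w3.png",im[:,:,::-1]);s=arm.observe();print(s)
print([b for b in blobs(brass(im),20)][:6])
q=s["position"];print([proj(p,q-[0,0,d]).round(1).tolist() for d in(-.046,.065)])
E
```

```text
scene [(np.int32(60), array([ 0.5997, -0.1189,  0.061 ]))]
top [(np.int32(42), array([ 0.5996, -0.1187,  0.061 ]))]
{'clock': 3.7, 'joints': array([ 0.7458554 ,  0.33713456, -0.3294958 ,  1.85838476,  0.13089432,
        0.96494628,  0.36608987]), 'dq': array([-0.00131718,  0.03038166,  0.00722293,  0.03352066,  0.0036751 ,
       -0.00673085, -0.00330063]), 'joint_efforts': array([-3.23893153e-02, -5.78714025e+01, -3.43970418e+00, -3.03973281e+01,
       -1.10494201e-01,  1.53858690e-01,  5.09070838e-02]), 'position': array([ 0.43391117, -0.29141173,  0.18328191]), 'ee_rot': array([2.21223897e+00, 2.22778732e+00, 7.02939513e-04]), 'force': array([-0.09742766, -0.40621209, -3.05119055]), 'ft_torque': array([ 0.03412948, -0.03394398,  0.01470516]), 'gripper_force': 29.983380138874054, 'width': 0.303609574227453}
[(np.int32(395), [199.38, 269.58], [195, 243, 12, 54]), (np.int32(391), [312.74, 269.43], [306, 243, 12, 54]), (np.int32(2810), [294.77, 313.54], [112, 306, 320, 13]), (np.int32(160), [436.5, 382.01], [410, 381, 54, 3])]
[[250.1, 276.6], [252.2, 194.3]]
```

View pics/w3.png

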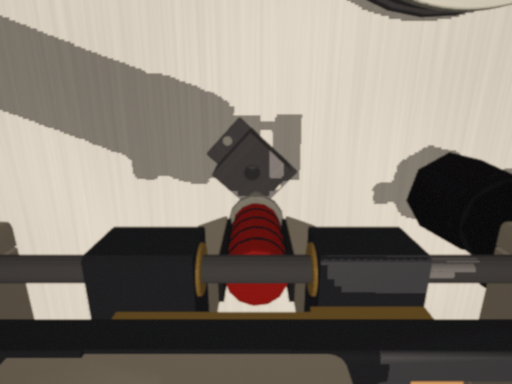

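>>> send_rows(increments=[[1,[1.5,1.4,0],[0,0,0]],[1,[3.0,2.9,0],[0,0,0.01]],[1,[3.0,2.9,0],[0,0,0.01]],[1,[3.0,2.9,0],[0,0,0.01]],[1,[3.0,2.9,0.5],[0,0,0.01]]])

```text
clock: 4.2
position: [0.5648, -0.1557, 0.1764]
ee_rot: [-2.258, -2.183, 0.001]
force: [0.7, 0.1, -2.8]
width: 0.3
gripper_force: 30.0
```

>>> send_rows(increments=[[1,[2.2,2.2,1.5],[0,0,0]],[1,[1.5,1.4,1.2],[0,0,0]],[1,[0,0,0.8],[0,0,0]],[1,[0,0,0],[0,0,0]],[1,[0,0,0],[0,0,0]]])

```text
clock: 4.7
position: [0.6004, -0.1225, 0.1418]
ee_rot: [-2.258, -2.182, 0.003]
force: [-0.2, -1.0, -1.4]
width: 0.297
gripper_force: 30.0
```

```bash
python3 - <<'E'
from h import *
from cell import arm
im=arm.get_image("scene");p=arm.camera_params("scene");s=arm.observe();q=s["position"];print(s["clock"],q,s["ee_rot"],s["force"],s["gripper_force"])
c=proj(p,[.5997,-.1188,.061]);print("hole",c,"tip exp",proj(p,q-[0,0,.065]),"coll",proj(p,q-[0,0,.018]))
x,y=int(c[0])-40,int(c[1])-50
cv2.imwrite("pics/s3.png",cv2.resize(im[y:y+75,x:x+90,::-1],None,fx=8,fy=8,interpolation=cv2.INTER_CUBIC));print(x,y)
R=Ro.from_rotvec(s["ee_rot"]);print("to hole, tool cm",R.inv().apply(np.array([.5997,-.1188,.126])-q)*100)
E
```

```text
4.75 [ 0.60070232 -0.12268645  0.14249703] [-2.25956614e+00 -2.18244258e+00  1.63672152e-03] [-0.4803432  -0.67395682 -1.67403731] 29.983702898025513
hole [207.55776317 245.42364073] tip exp [205.68289452 241.57655786] coll [204.27704776 227.69879429]
167 195
to hole, tool cm [ 0.38600236 -0.11229806  1.64954654]
```

View pics/s3.png

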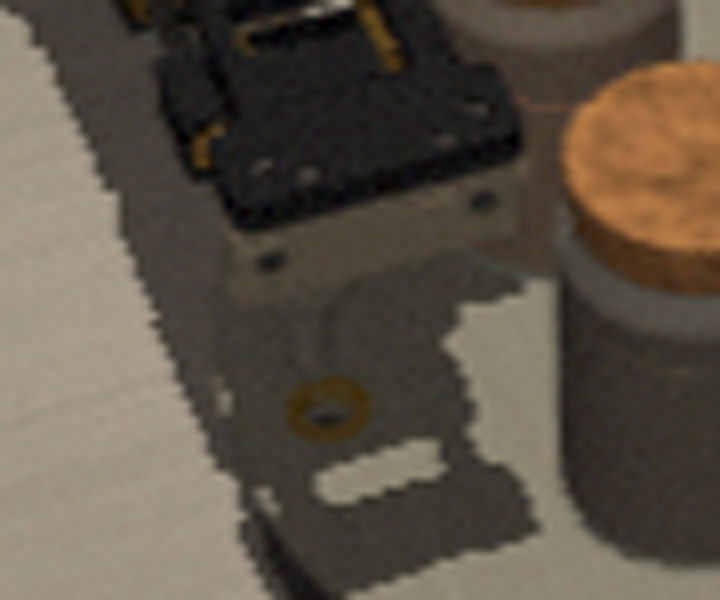

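The bush is at crop (328,408) and the pin tip is just up and left of it at about (315,365), as predicted. I'll correct by (0.39, -0.11) cm and lower.

>>> send_rows(increments=[[1,[0.39,-0.11,0.5],[0,0,0]],[1,[0,0,0.5],[0,0,0]],[1,[0,0,0.2],[0,0,0]],[1,[0,0,0],[0,0,0]]])

```text
clock: 5.15
position: [0.6001, -0.1176, 0.1302]
ee_rot: [-2.258, -2.184, 0.001]
force: [-0.6, 0.3, -2.0]
width: 0.303
gripper_force: 30.0
```

```bash
cat > st.py <<'E'
from h import *
from cell import arm
s=arm.observe();q=s["position"];R=Ro.from_rotvec(s["ee_rot"]);print(s["clock"],q.round(4),R.as_matrix()[:,1:].round(3).tolist(),s["force"].round(2),s["ft_torque"].round(2))
print("to hole, tool cm",R.inv().apply(np.array([.5997,-.1188,.126])-q)*100)
E
python3 st.py
```

```text
5.15 [ 0.6001 -0.1176  0.1302] [[0.999, -0.001], [-0.033, -0.0], [-0.001, -1.0]] [-0.59  0.29 -1.95] [-0.03 -0.06  0.01]
to hole, tool cm [-0.12009277 -0.03784169  0.42265291]
```

>>> send_rows(increments=[[1,[-0.1,-0.03,0.4],[0,0,0]],[1,[0,0,0.4],[0,0,0]],[1,[0,0,0.4],[0,0,0]],[1,[0,0,0],[0,0,0]]])

```text
clock: 5.55
position: [0.5997, -0.1184, 0.1178]
ee_rot: [-2.257, -2.184, 0.001]
force: [-0.1, -0.7, -1.7]
width: 0.3
gripper_force: 30.0
```

```bash
python3 st.py
```

```text
5.55 [ 0.5997 -0.1184  0.1178] [[0.999, -0.001], [-0.033, 0.0], [-0.001, -1.0]] [-0.07 -0.7  -1.74] [-0.   -0.05  0.01]
to hole, tool cm [-0.04449703 -0.00101913 -0.81882411]
```

>>> send_rows(increments=[[1,[0,0,0.3],[0,0,0]],[1,[0,0,0.3],[0,0,0]],[1,[0,0,0.2],[0,0,0]],[1,[0,0,0],[0,0,0]]])

```text
clock: 5.95
position: [0.601, -0.1184, 0.1122]
ee_rot: [2.257, 2.183, 0.002]
force: [-3.1, -0.3, 13.5]
width: 0.299
gripper_force: 30.0
```

```bash
python3 st.py
```

```text
5.95 [ 0.601  -0.1184  0.1122] [[0.999, 0.002], [-0.033, -0.001], [0.002, -1.0]] [-3.08 -0.29 13.55] [ 0.05  0.89 -0.01]
to hole, tool cm [-0.04076814 -0.12219529 -1.37524315]
```

>>> send_rows(increments=[[1,[0,0,0.2],[0,0,0]],[1,[0,0.1,0.15],[0,0,-0.008]],[1,[0,0.2,0],[0,0,-0.015]],[1,[0,0.2,0],[0,0,-0.015]],[1,[0,0.2,0],[0,0,-0.015]]], force=60)

```text
clock: 6.45
position: [0.6088, -0.1187, 0.1118]
ee_rot: [2.196, 2.241, 0.003]
force: [-9.8, -0.2, 38.3]
width: 0.294
gripper_force: 60.1
```

```bash
cat > st.py <<'E'
from h import *
from cell import arm
s=arm.observe();q=s["position"];R=Ro.from_rotvec(s["ee_rot"]);S=np.array([.6047,.0112])
v=q[:2]-S;M=R.as_matrix();print(s["clock"],q.round(4),"r %.4f ang %.2f yaw_y %.2f tilt %.4f"%(np.hypot(*v),np.degrees(np.arctan2(v[1],v[0])),np.degrees(np.arctan2(M[1,1],M[0,1])),np.arccos(-M[2,2])))
print("force tool",R.inv().apply(s["force"]).round(1),s["ft_torque"].round(2),s["gripper_force"])
E
python3 st.py
```

```text
6.45 [ 0.6088 -0.1187  0.1118] r 0.1300 ang -88.20 yaw_y 1.16 tilt 0.0048
force tool [ -0.1  -9.7 -38.3] [ 0.04  2.87 -0.01] 60.10203659534454
```

>>> send_rows(increments=[[1,[0,0.2,0],[0,0,-0.015]],[1,[0,0.2,0],[0,0,-0.016]],[1,[0,0.2,0],[0,0,-0.015]],[1,[0,0.2,0],[0,0,-0.016]],[1,[0,0.2,0],[0,0,-0.015]]])

```text
clock: 6.95
position: [0.6187, -0.1184, 0.1118]
ee_rot: [2.108, 2.323, 0.002]
force: [-10.4, -0.4, 35.4]
width: 0.297
gripper_force: 60.1
```

```bash
python3 st.py
```

```text
6.95 [ 0.6187 -0.1184  0.1118] r 0.1303 ang -83.81 yaw_y 5.57 tilt 0.0049
force tool [  0.5 -10.2 -35.5] [-0.13  2.93 -0.05] 60.09670794010162
```

Sliding smoothly on the stand; continuing the sweep.

>>> send_rows(increments=[[1,[0,0.2,0],[0,0,-0.015]],[1,[0,0.2,0],[0,0,-0.016]],[1,[0,0.2,0],[0,0,-0.015]],[1,[0,0.2,0],[0,0,-0.016]],[1,[0,0.2,0],[0,0,-0.015]]])

```text
clock: 7.45
position: [0.6286, -0.1172, 0.1118]
ee_rot: [2.017, 2.402, 0.002]
force: [-10.7, -0.9, 35.5]
width: 0.298
gripper_force: 60.1
```

```bash
python3 st.py
```

```text
7.45 [ 0.6286 -0.1172  0.1118] r 0.1306 ang -79.47 yaw_y 9.97 tilt 0.0048
force tool [  0.9 -10.5 -35.5] [-0.17  2.92 -0.03] 60.097278356552124
```

>>> send_rows(increments=[[1,[0,0.2,0],[0,0,-0.015]],[1,[0,0.2,0],[0,0,-0.016]],[1,[0,0.2,0],[0,0,-0.015]],[1,[0,0.2,0],[0,0,-0.016]],[1,[0,0.2,0],[0,0,-0.015]]])

```text
clock: 7.95
position: [0.6385, -0.1153, 0.1119]
ee_rot: [1.923, 2.478, 0.002]
force: [-10.0, -2.1, 35.3]
width: 0.297
gripper_force: 60.1
```

>>> send_rows(increments=[[1,[0.005,0.2,0],[0,0,-0.015]],[1,[0.005,0.2,0],[0,0,-0.016]],[1,[0,0.2,0],[0,0,-0.015]],[1,[0,0.2,0],[0,0,-0.016]],[1,[0,0.2,0],[0,0,-0.015]]])

```text
clock: 8.45
position: [0.648, -0.1127, 0.1119]
ee_rot: [1.826, 2.55, 0.001]
force: [-9.7, -1.2, 34.3]
width: 0.295
gripper_force: 60.1
```

>>> send_rows(increments=[[1,[0.005,0.2,0],[0,0,-0.015]],[1,[0.005,0.2,0],[0,0,-0.016]],[1,[0,0.2,0],[0,0,-0.015]],[1,[0,0.2,0],[0,0,-0.016]],[1,[0,0.2,0],[0,0,-0.015]]])

```text
clock: 8.95
position: [0.6573, -0.1092, 0.1119]
ee_rot: [1.727, 2.618, 0.001]
force: [-8.4, -2.6, 34.0]
width: 0.296
gripper_force: 60.1
```

>>> send_rows(increments=[[1,[0.005,0.2,0.03],[0,0,-0.015]],[1,[0.005,0.2,0],[0,0,-0.016]],[1,[0,0.2,0],[0,0,-0.015]],[1,[0,0.2,0],[0,0,-0.016]],[1,[0,0.2,0],[0,0,-0.015]]])

```text
clock: 9.45
position: [0.6665, -0.1051, 0.1119]
ee_rot: [1.625, 2.682, 0.0]
force: [-9.4, -2.6, 35.1]
width: 0.302
gripper_force: 60.1
```

>>> send_rows(increments=[[1,[0.005,0.2,0],[0,0,-0.015]],[1,[0.005,0.2,0],[0,0,-0.016]],[1,[0,0.2,0],[0,0,-0.015]],[1,[0,0.2,0],[0,0,-0.016]],[1,[0,0.2,0],[0,0,-0.015]]])

```text
clock: 9.95
position: [0.6752, -0.1003, 0.1119]
ee_rot: [1.521, 2.742, -0.0]
force: [-10.7, -3.3, 33.4]
width: 0.296
gripper_force: 60.1
```

```bash
python3 st.py
```

```text
9.95 [ 0.6752 -0.1003  0.1119] r 0.1319 ang -57.70 yaw_y 31.98 tilt 0.0057
force tool [  2.7 -10.7 -33.5] [-0.92  2.64  0.04] 60.08379578590393
```

>>> send_rows(increments=[[1,[0.015,0.2,0],[0,0,-0.015]],[1,[0.01,0.2,0],[0,0,-0.016]],[1,[0.01,0.2,0],[0,0,-0.015]],[1,[0.005,0.2,0],[0,0,-0.016]],[1,[0.005,0.2,0],[0,0,-0.015]]])

```text
clock: 10.45
position: [0.6833, -0.0948, 0.1119]
ee_rot: [1.414, 2.798, -0.001]
force: [-8.9, -3.7, 32.6]
width: 0.295
gripper_force: 60.1
```

>>> send_rows(increments=[[1,[0.005,0.2,0.03],[0,0,-0.015]],[1,[0.005,0.2,0],[0,0,-0.016]],[1,[0.005,0.2,0],[0,0,-0.015]],[1,[0.005,0.2,0],[0,0,-0.016]],[1,[0.005,0.2,0],[0,0,-0.015]]])

```text
clock: 10.95
position: [0.6906, -0.088, 0.1097]
ee_rot: [1.306, 2.852, -0.001]
force: [0.6, -0.1, 0.3]
width: 0.296
gripper_force: 60.0
```

The axial force vanished and z dropped, so the tip is over a socket. Pressing down.

>>> send_rows(increments=[[1,[0,0,0.2],[0,0,0]],[1,[0,0,0.2],[0,0,0]],[1,[0,0,0.2],[0,0,0]],[1,[0,0,0],[0,0,0]]])

```text
clock: 11.35
position: [0.6913, -0.0865, 0.1005]
ee_rot: [1.306, 2.853, 0.003]
force: [7.6, -0.6, -2.0]
width: 0.292
gripper_force: 60.0
```

```bash
python3 st.py
```

```text
11.35 [ 0.6913 -0.0865  0.1005] r 0.1306 ang -48.46 yaw_y 40.81 tilt 0.0042
force tool [-5.4  5.4  2. ] [-0.04 -2.25  0.05] 59.99677777290344
```

>>> send_rows(increments=[[1,[-0.08,0.08,0.3],[0,0,0]],[1,[0,0,0.4],[0,0,0]],[1,[0,0,0.4],[0,0,0]],[1,[0,0,0],[0,0,0]]])

```text
clock: 11.75
position: [0.6916, -0.0866, 0.0887]
ee_rot: [1.306, 2.855, 0.002]
force: [7.3, 0.2, -4.4]
width: 0.297
gripper_force: 60.0
```

```bash
python3 st.py
```

```text
11.75 [ 0.6916 -0.0866  0.0887] r 0.1308 ang -48.38 yaw_y 40.83 tilt 0.0022
force tool [-4.6  5.6  4.5] [-0.05 -2.32 -0.04] 59.99749839305878
```

>>> send_rows(increments=[[1,[-0.06,0.07,0.3],[0,0,0]],[1,[0,0,0.3],[0,0,0]],[1,[0,0,0.2],[0,0,0]],[1,[0,0,0.1],[0,0,0]],[1,[0,0,0],[0,0,0]]])

```text
clock: 12.25
position: [0.692, -0.0866, 0.0816]
ee_rot: [1.306, 2.855, 0.001]
force: [2.9, -0.4, 10.1]
width: 0.294
gripper_force: 60.0
```

```bash
python3 st.py
```

```text
12.25 [ 0.692  -0.0866  0.0816] r 0.1311 ang -48.24 yaw_y 40.83 tilt 0.0018
force tool [ -2.2   2.  -10.1] [ 0.01 -0.7  -0.  ] 59.99289929866791
```

Collar contact at TCP z = 0.0816, as expected. A little more press, then release and lift.

>>> send_rows(increments=[[1,[0,0,0.15],[0,0,0]],[1,[0,0,0],[0,0,0]],[6,[0,0,-0.1],[0,0,0]],[6,[0,0,0],[0,0,0]],[6,[0,0,0],[0,0,0]]])

```text
clock: 12.75
position: [0.6901, -0.0867, 0.079]
ee_rot: [-1.306, -2.855, 0.002]
force: [-0.8, -0.4, -0.5]
width: 0.513
gripper_force: 0.0
```

>>> send_rows(increments=[[6,[0,0,0],[0,0,0]],[6,[0,0,0],[0,0,0]],[6,[0,0,-1],[0,0,0]],[6,[0,0,-2.5],[0,0,0]],[6,[0,0,-3],[0,0,0]]])

```text
clock: 13.25
position: [0.6905, -0.0866, 0.1452]
ee_rot: [-1.305, -2.855, 0.001]
force: [1.4, -0.6, 0.1]
width: 0.653
gripper_force: 0.0
```

>>> send_rows(increments=[[6,[0,0,-4],[0,0,0]],[6,[0,0,-4],[0,0,0]],[6,[0,0,-3],[0,0,0]],[6,[-4,0,0],[0,0,0]],[6,[-4,0,0],[0,0,0]]])

```text
clock: 13.75
position: [0.7447, -0.1467, 0.2587]
ee_rot: [1.302, 2.855, 0.002]
force: [1.6, -0.3, -0.3]
width: 0.656
gripper_force: 0.0
```

```bash
python3 st.py; python3 - <<'E'
from h import *
from cell import arm
im=arm.get_image("scene");p=arm.camera_params("scene")
S=np.array([.6047,.0112]);a=np.radians(-48.3);c=S+.13*np.array([np.cos(a),np.sin(a)])
for z in(.061,.067,.127): print(z,proj(p,[*c,z]))
print(blobs(red(im),4))
cv2.imwrite("pics/s4.png",cv2.resize(im[120:320,150:400,::-1],None,fx=3,fy=3,interpolation=cv2.INTER_CUBIC))
E
```

```text
13.75 [ 0.7447 -0.1467  0.2587] r 0.2110 ang -48.43 yaw_y 40.98 tilt 0.0041
force tool [-1.3  1.   0.3] [ 0.01 -0.19  0.02] 0.0
0.061 [235.16870822 269.05974497]
0.067 [235.12365903 267.39281022]
0.127 [234.64907178 249.83187359]
[(np.int32(4), [379.25, 106.75], [378, 106, 3, 3]), (np.int32(6), [385.0, 115.83], [384, 114, 3, 5]), (np.int32(4), [374.5, 122.5], [374, 122, 2, 2]), (np.int32(108), [234.32, 252.09], [229, 247, 12, 12]), (np.int32(17), [234.76, 260.18], [231, 259, 9, 3]), (np.int32(21), [234.95, 263.57], [230, 262, 10, 4]), (np.int32(18), [234.11, 267.11], [230, 266, 9, 3]), (np.int32(18), [234.78, 270.72], [231, 270, 8, 3])]
```

View pics/s4.png

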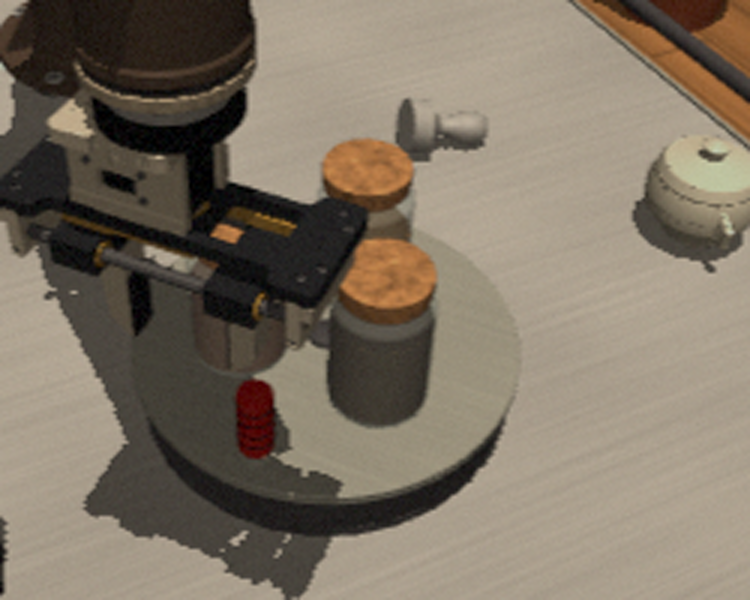

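The pin stands upright in the disc with its handle spanning crop (255,385) to (255,455), which matches the seated prediction. All three jars stand in place, and the gripper is clear above.

```bash
python3 -c "
from cell import arm
print(arm.sign_off())"
```

```text
the job is handed in; nothing more can be done
None
```

The lock pin went through the disc's hole and dropped into a socket, with its collar down on the disc as far as arm height and the camera can show. I released it and handed the job in at about 14 s; the jars were still standing, the bystanders were not approached, and no verdict came back.

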